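Load the offset bracket into the drilling jig and latch the sprung hold-down

TASK

Pick up the brass bracket, turn it until its L outline matches the cutout in the drilling jig, and seat it flat on the bottom of the cutout. Then push the red knob of the sprung plunger forward so that its steel toe slides over the bracket, move the knob sideways into its holding notch and let go, so that the plunger stays forward. Leave the cork block, the tuning peg and the rosin where they are.

Things in the scene. Friction and masses are not known exactly. Their poses are not given: they have to be found in the camera images.
- bracket: Loose brass offset bracket, 0.2 kg, lying flat. Origin: on the underside, below the centre of its grip rib. L-shaped plate 14 mm thick: long arm x -50 to +40 mm, y -20 to +12 mm; short leg x +10 to +40 mm, y +12 to +40 mm. On top stands a rib to grip, 36 mm long along x (-18 to +18), 14 mm wide in y (-7 to +7), from z 14 to z 42 mm. z is up. The L fits the cutout one way round only.
- jig: Fixed wooden drilling jig on a black base, 250 mm (x) by 120 mm (y), top face at z 20 mm. Origin: centre of the underside, z up. The L-shaped cutout (black floor) is in the +x half; the sprung plunger with the red knob is in the -x half and pushes along +x. Highest fixed parts: plunger guide and spring housing, 34 mm; the guide is at x -25 to -11 mm.
- pocket (a point): Point on the floor of the jig's cutout (8 mm above the worktop, 12 mm below the jig's top face) where the bracket's origin belongs; axes are parallel to the jig's. A bracket seated in the cutout has its x and y axes along the jig's x and y. Clearance 2.5 mm on every side; the seated plate then stands 2 mm above the jig's top face.
- knob (a point): Point on the axis of the red plunger knob, 48 mm above the worktop; it moves with the knob. Knob: upright cylinder, 20 mm diameter, red from 32 to 66 mm above the worktop; below it is the steel crosshead, top at 29.5 mm. The knob slides only along the jig's x (pushing) and y (sideways). The steel toe bar goes with it along x, 24.5 to 29.5 mm above the worktop: clear over a seated bracket, it strikes one that is not down in the cutout.
- notch (a point): Where knob is when the knob rests in its holding notch: 24 mm forward (+x of the jig) and 16 mm sideways (+y of the jig) of the knob's rest place. A J-shaped slot guides the knob: straight forward along +x by at least 30 mm (stop at 36 mm), then +y by 16 mm (stop), then the spring draws it back about 6 mm into the notch, where it stays.
- plunger (a joint): Forward travel of plunger and knob along the jig's +x, m: 0 at rest, 0.036 at the stop, 0.024 held in the notch. A spring pushes it back: about 4 N at 0, 8 N at the stop.
- latch (a joint): Sideways travel of the knob along the jig's +y, m: 0 in the straight lane, 0.016 in line with the notch. No spring, slight friction; a tongue blocks it unless the plunger is at least 0.030 forward.
- cork_block: Bystander: brown cork sanding block, 42 x 78 x 26 mm, origin at the centre of the underside.
- peg: Bystander: dark turned tuning peg, 121 mm long, lying down; origin at the centre of the underside.
- rosin: Bystander: orange-brown rosin cake in a pale card tray, 36 x 52 x 22 mm, origin at the centre of the underside.

How it is judged (in metres and radians):
On the way, in this order (a step that is already met when the one before it is completed fails the run):
1. The bracket lies flat on the bottom of the cutout, the plunger still back (horizontal distance between bracket and pocket below 0.006 m and z of bracket in the frame of pocket below 0.003 m and angle between the x axis of bracket and the x axis of jig, either way round below 0.1 rad and angle between bracket's own z axis and vertical below 0.05 rad and value of joint plunger below 0.012 m), for 0.2 s.
2. The plunger is forward with the knob in its notch, over the seated bracket (horizontal distance between bracket and pocket below 0.006 m and z of bracket in the frame of pocket below 0.003 m and angle between the x axis of bracket and the x axis of jig, either way round below 0.1 rad and angle between bracket's own z axis and vertical below 0.05 rad and value of joint plunger above 0.019 m and value of joint latch above 0.011 m), for 0.2 s.
At the end, for the whole second after the job is handed in: The bracket lies on the floor of the cutout (within 3 mm in height, 6 mm sideways, level within 0.05 rad, x axes within 0.1 rad), at rest; the plunger stands 19 to 29 mm forward with the knob more than 11 mm sideways in its notch (all of step 2 and value of joint plunger below 0.029 m and linear speed of bracket below 0.02 m/s); the robot touches nothing.
It fails at once if the cork block is moved more than 30 mm (distance of cork_block from where it was at the start of the episode above 0.03 m).
It fails at once if the tuning peg is moved more than 30 mm (distance of peg from where it was at the start of the episode above 0.03 m).
It fails at once if the rosin is moved more than 30 mm (distance of rosin from where it was at the start of the episode above 0.03 m).
It also fails if it takes over 64 s, if anything falls off the work surface, if the arm or the gripper's body presses on something with over 40 N, if the wrist force passes 120 N, or if a joint passes its speed limit or range.

ROBOT

A 7-joint arm with a two-finger parallel gripper is mounted at the origin on the work surface; the furniture and walls round the work are solid. World frame = base frame: x ahead of the robot, y to its left, z up, the work surface at z = 0. Lengths are in m, angles in degrees, forces in N, time in s.
With the tool pointing down it reaches from about 0.425 to 0.825 m from the base axis. Payload 3.6 kg.
Tool frame: the origin (TCP) lies on the centre line of the jaws, within the pads' length; the fingertips stand r.finger_overhang ahead of it and the grasp point (between the pads) lies 6 mm ahead of it (r.finger_overhang is the distance from the TCP to the fingertips, in m); z points along the fingers, y is the line along which they close (so a half turn about z gives the same grasp; the last joint's range is limited). The gripper opens to 93 mm and grips with 3 to 60 N. Pads are 15 mm wide; open, the fingers measure 128 mm over their backs; the gripper's body (75 mm by 188 mm) begins 65 mm behind the grasp point.
Start: joints at [-1.518, 35.231, -0.722, 81.555, 0.464, 63.22, -2.315], TCP at [0.65, 0, 0.207] pointing down, gripper open.
Joint ranges: [-178.69, 178.69], [-17.37, 117.87], [-77.05, 75.6], [15.02, 138.74], [-78.02, 258.01], [0.78, 113.62], [-162.83, 162.83]. Speed limits (degrees/s): [159.86, 159.86, 180, 180, 180, 180, 180].

INTERFACE

Orientations are given as [roll, pitch, yaw] about the fixed x, y, z axes, in that order (R = Rz(yaw) Ry(pitch) Rx(roll)).
In Python, from rig import r gives the robot as it stands.
- The arm moves only by the shell command python3 -m creep 'ROWS' [FORCE]. ROWS is JSON, a list of rows, each an object of numbers: "x", "y", "z": the shift along the tool's x, y, z in units of 1 m (1.0 is 1 m); "wx", "wy", "wz": the turn, a rotation vector about the tool's x, y, z in units of 2 rad (1.0 is 2 rad); "claw": the closure, from -1 (fully open) to 1 (shut), so that 0 is half open. A call has 1 to 12 rows; each row is the pose to reach, as a shift and turn from the pose commanded when the call began, along the tool's axes at that moment; what a row does not reach only later rows make up. A row lasts 1/12 s, in which the tool goes at most 41.7 mm and 7.16 degrees, less where a joint would pass 70% of its speed; a pose out of reach is approached as far as the arm can. A call with a number of a shift or a turn outside -1 to 1 is refused whole. A call with a gripper value outside its range is refused whole. The fingers move at their own pace and stop on an object; FORCE is the grip in N (left out, the last holds). Time passes only in rows, so rows that repeat a pose let the fingers close. It gives the time, the measured TCP pose, the force, the opening and the grip force at its end, in the units of the state.
- r.observe(): the state, without advancing time (a new reading comes with each control period).
- r.camera(name): name is "scene" or "side" or "wrist"; returns a dict with "image" (400x640x3 uint8, red, green, blue), "z_map" (400x640 float32, m along the optical axis (not along the pixel's ray), 0 where there is no reading), "camera_matrix" (3x3 intrinsics, pixels), "rvec" (rotation vector, rad) and "tvec" (3), from world to camera coordinates, as OpenCV has them. Camera axes: x right, y down, z forward; pixel columns grow to the right and rows downward; lengths in m; the calibration is good to about 2 mm. A picture is of the moment at which its call begins.
- r.sign_off(): hands the job in; it is judged then, once.
The state is a dict: "time_s": time; "q": joint angles; "qd": joint speeds; "tau": joint torques, N m; "tcp_pos": TCP position; "tcp_rot": TCP orientation; "force": force on the tool from outside, world axes, zero at the start; "wrist_torque": the same for the moment, N m; "opening": finger opening in m; "finger_force": force on a finger pad.
Only numpy, scipy, OpenCV 4.12 (cv2) and the standard library are available. Lean on these libraries where they do the work, as an engineer would, in place of code of your own. Each camera call takes 0.05 s, during which the arm holds its last target. There are 200 camera calls.

## Working session

There is one attempt and no reset: what is moved stays moved. The work goes in short steps, Python scripts to look and compute and a shell command to move; the robot and the scene stay as the last step left them, time stands still between calls to the robot, and variables do not carry over. Pictures are saved under pics/ and viewed, at most 10 in all, crops included, and the job is handed in when it is done.

```bash
mkdir -p pics; ls; python3 - <<'E'
from rig import r
import cv2,numpy as np
o=r.observe();print({k:np.round(v,3).tolist() for k,v in o.items()},r.finger_overhang)
for n in ("scene","side","wrist"):
    c=r.camera(n);np.savez(f"pics/{n}0.npz",**c);cv2.imwrite(f"pics/{n}0.png",c["image"][:,:,::-1])
    R=cv2.Rodrigues(c["rvec"])[0];print(n,(-R.T@np.ravel(c["tvec"])).round(3),R[2].round(2),c["camera_matrix"][0,0])
E
```

```text
pics
{'time_s': 0.0, 'q': [-1.518, 35.289, -0.723, 81.639, 0.466, 63.22, -2.316], 'qd': [-0.036, -0.01, 0.02, 0.068, -0.029, -0.013, 0.076], 'tau': [0.001, -45.894, 0.209, -16.574, -0.061, 0.02, 0.0], 'tcp_pos': [0.649, 0.0, 0.206], 'tcp_rot': [-179.855, 0.003, 90.004], 'force': [-0.211, 0.651, -0.099], 'wrist_torque': [0.004, 0.015, 0.035], 'finger_force': 0.0, 'opening': 0.093} 0.025
scene [0.139 0.591 0.673] [ 0.45 -0.6  -0.66] 406.9306512638592
side [ 0.231 -0.972  0.79 ] [ 0.24  0.8  -0.55] 470.0557973804059
wrist [0.649 0.073 0.383] [-0.   -0.26 -0.97] 317.6261460273019
```

View pics/scene0.png

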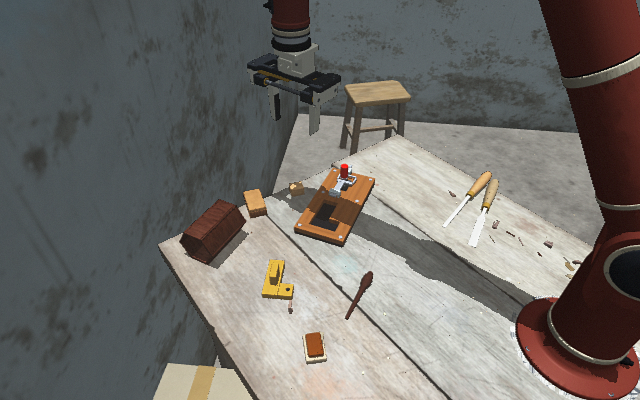

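View pics/side0.png

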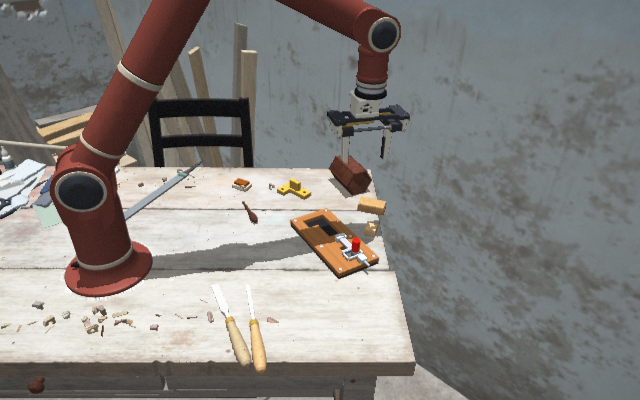

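Scene: bracket at (277,280), jig at (335,205), red knob at (345,170), peg at (360,295), rosin at (315,347). Side: bracket at (294,188), jig at (335,240), knob at (356,243). The brown block at (212,230) is large furniture, and the cork block is at (255,202).

View pics/wrist0.png

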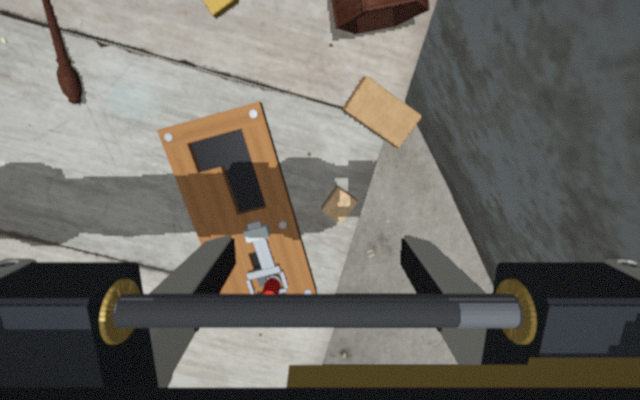

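```bash
cat > h.py <<'E'
import cv2,numpy as np
def load(f): return dict(np.load(f))
def ray(c,uv):
    R=cv2.Rodrigues(c["rvec"])[0]; C=-R.T@np.ravel(c["tvec"])
    d=R.T@np.linalg.inv(c["camera_matrix"])@np.array([uv[0],uv[1],1.]); return C,d
def onz(c,uv,z):
    C,d=ray(c,uv); return C+d*(z-C[2])/d[2]
def two(c1,p1,c2,p2):
    C1,d1=ray(c1,p1);C2,d2=ray(c2,p2)
    s=np.linalg.lstsq(np.c_[d1,-d2],C2-C1,rcond=None)[0]
    a,b=C1+d1*s[0],C2+d2*s[1]; return (a+b)/2,np.linalg.norm(a-b)
def cloud(c):
    R=cv2.Rodrigues(c["rvec"])[0];t=np.ravel(c["tvec"]);K=c["camera_matrix"];Z=c["z_map"]
    v,u=np.mgrid[:Z.shape[0],:Z.shape[1]]
    P=np.stack([(u-K[0,2])*Z/K[0,0],(v-K[1,2])*Z/K[1,1],Z],-1)
    return (P-t)@R
def hsv(c): return cv2.cvtColor(np.ascontiguousarray(c["image"]),cv2.COLOR_RGB2HSV)
E
python3 - <<'E'
from h import *
for n in("scene0","side0","wrist0"):
    c=load(f"pics/{n}.npz");H=hsv(c);P=cloud(c);Z=c["z_map"]
    ms={"red":((H[...,0]<5)|(H[...,0]>175))&(H[...,1]>200)&(H[...,2]>130),
        "brass":(abs(H[...,0].astype(int)-24)<5)&(H[...,1]>190)&(H[...,2]>90)}
    for k,m in ms.items():
        k2,l,s,ce=cv2.connectedComponentsWithStats(m.astype(np.uint8))
        for i in range(1,k2):
            if s[i,4]>40:
                q=P[(l==i)&(Z>0)]
                print(n,k,s[i].tolist(),ce[i].round(1),np.median(q,0).round(3) if len(q) else None,np.percentile(q[:,2],[2,50,98]).round(3) if len(q) else None)
E
```

```text
side0 red [352, 238, 8, 14, 84] [355.2 244.2] [ 0.589 -0.133  0.057] [0.034 0.057 0.067]
```

Wrist view (right = +x, up = +y): the jig spans from (160,130) to (315,295), with the L cutout at (230,170) and the knob at (270,288) partly hidden. The bracket is only just visible at (218,5), so I'll move toward +y.

```bash
python3 -m creep '[{"x":0.04,"y":-0.01},{"x":0.08,"y":-0.02},{"x":0.12,"y":-0.03},{"x":0.15,"y":-0.04},{"x":0.17,"y":-0.05},{"x":0.17,"y":-0.05},{"x":0.17,"y":-0.05}]'
python3 - <<'E'
from rig import r
import cv2,numpy as np
c=r.camera("wrist");np.savez("pics/wrist1.npz",**c);cv2.imwrite("pics/wrist1.png",c["image"][:,:,::-1])
E
```

```text
schema error: expected keys x, y, z, wx, wy, wz, claw
```

View pics/wrist1.png

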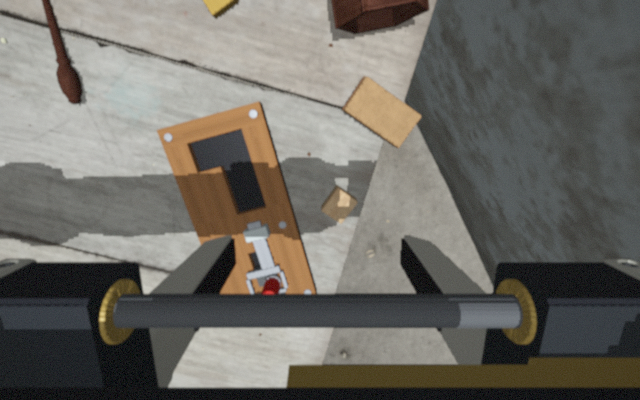

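The move was refused because every row must carry all seven keys, so the picture is unchanged.

```bash
python3 -m creep '[{"x":0.04,"y":-0.01,"z":0,"wx":0,"wy":0,"wz":0,"claw":-1},{"x":0.08,"y":-0.02,"z":0,"wx":0,"wy":0,"wz":0,"claw":-1},{"x":0.12,"y":-0.03,"z":0,"wx":0,"wy":0,"wz":0,"claw":-1},{"x":0.15,"y":-0.04,"z":0,"wx":0,"wy":0,"wz":0,"claw":-1},{"x":0.17,"y":-0.05,"z":0,"wx":0,"wy":0,"wz":0,"claw":-1},{"x":0.17,"y":-0.05,"z":0,"wx":0,"wy":0,"wz":0,"claw":-1},{"x":0.17,"y":-0.05,"z":0,"wx":0,"wy":0,"wz":0,"claw":-1}]' && 
python3 - <<'E'
from rig import r
import cv2,numpy as np
c=r.camera("wrist");np.savez("pics/wrist1.npz",**c);cv2.imwrite("pics/wrist1b.png",c["image"][:,:,::-1])
E
```

```text
time_s: 0.78
tcp_pos: [0.5992, 0.1718, 0.2067]
tcp_rot: [-180.0, -0.0, 90.2]
force: [0.8, -0.6, -0.5]
opening: 0.0932
finger_force: 0.0
```

View pics/wrist1b.png

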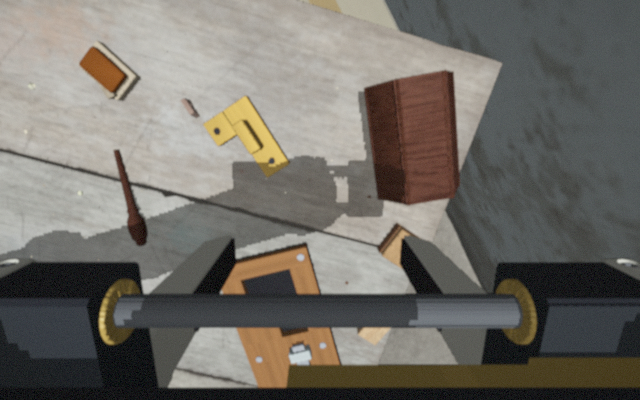

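Wrist1: bracket rib at about (248,135), with the long arm from (245,97) to (280,170) and the leg toward (205,125). Next I'll go over the jig for a full view.

```bash
python3 -m creep '[{"x":-0.04,"y":0,"z":0,"wx":0,"wy":0,"wz":0,"claw":-1},{"x":-0.08,"y":0,"z":0,"wx":0,"wy":0,"wz":0,"claw":-1},{"x":-0.12,"y":0,"z":0,"wx":0,"wy":0,"wz":0,"claw":-1},{"x":-0.16,"y":0,"z":0,"wx":0,"wy":0,"wz":0,"claw":-1},{"x":-0.20,"y":0,"z":0,"wx":0,"wy":0,"wz":0,"claw":-1},{"x":-0.24,"y":0,"z":0,"wx":0,"wy":0,"wz":0,"claw":-1},{"x":-0.28,"y":0,"z":0,"wx":0,"wy":0,"wz":0,"claw":-1},{"x":-0.30,"y":0,"z":0,"wx":0,"wy":0,"wz":0,"claw":-1},{"x":-0.30,"y":0,"z":0,"wx":0,"wy":0,"wz":0,"claw":-1},{"x":-0.30,"y":0,"z":0,"wx":0,"wy":0,"wz":0,"claw":-1}]' && 
python3 - <<'E'
from rig import r
from h import *
c=r.camera("wrist");np.savez("pics/wrist2.npz",**c);cv2.imwrite("pics/wrist2.png",c["image"][:,:,::-1])
c=load("pics/wrist1.npz");H=hsv(c);P=cloud(c);Z=c["z_map"]
print(H[115,225],H[120,250],P[120,225],P[135,248],P[140,180])
E
```

```text
time_s: 1.67
tcp_pos: [0.5992, -0.1344, 0.2066]
tcp_rot: [-180.0, 0.1, 89.6]
force: [-0.9, 0.8, -0.5]
opening: 0.093
finger_force: 0.0
[ 23 141 183] [ 22 128 223] [0.49373976 0.24226813 0.01207303] [0.52500647 0.22716988 0.04056487] [0.43566438 0.21909552 0.00114394]
```

View pics/wrist2.png

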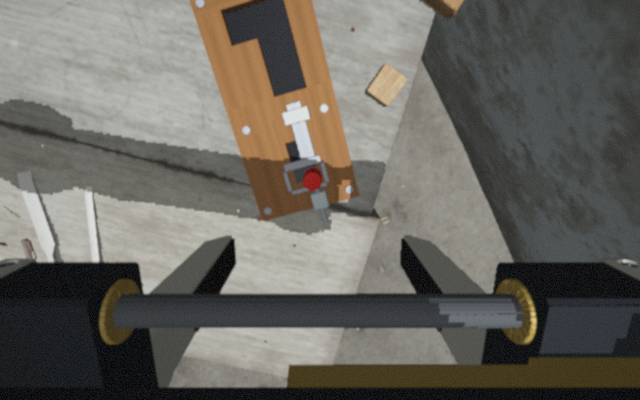

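Wrist2: the knob top is at (312,179), the cutout spans (222,12) to (305,90), and the jig's near corners are at (262,218) and (357,195). Now the numbers.

```bash
cat > m.py <<'E'
from h import *
def rect(Q,name):
    (cx,cy),(w,h),a=cv2.minAreaRect(np.ascontiguousarray(Q[:,:2],dtype=np.float32))
    if w<h: w,h,a=h,w,a+90
    print(name,"c",round(cx,4),round(cy,4),"size",round(w,4),round(h,4),"ang",round(a%180,2),"z",np.median(Q[:,2]).round(4),len(Q)); return a%180
if __name__=="__main__":
    for n in("wrist1","scene0","side0"):
        c=load(f"pics/{n}.npz");H=hsv(c).astype(int);P=cloud(c)
        m=(abs(H[...,0]-24)<6)&(H[...,1]>80)&(H[...,2]>60)&(c["z_map"]>0)&(np.hypot(P[...,0]-.52,P[...,1]-.23)<.09)&(P[...,2]>.007)
        Q=P[m]; z=Q[:,2]; rect(Q,n+" all")
        R=Q[z>.034]; a=rect(R,n+" ribtop"); print(" mean",R.mean(0).round(4))
        rect(Q[z<.02],n+" plate")
    T=[];F=[];K=[]
    for n in("wrist0","wrist2"):
        c=load(f"pics/{n}.npz");H=hsv(c).astype(int);P=cloud(c);v=np.arange(400)[:,None]
        ok=(c["z_map"]>0)&(v<235)&(np.hypot(P[...,0]-.57,P[...,1]+.06)<.18)
        t=ok&(P[...,2]>.015)&(P[...,2]<.025)&(H[...,1]>90)
        k,l,s,_=cv2.connectedComponentsWithStats(t.astype(np.uint8));t=l==1+s[1:,4].argmax()
        f=ok&(P[...,2]>.004)&(P[...,2]<.0125)&(H[...,2]<70)&(v>3)
        k,l,s,_=cv2.connectedComponentsWithStats(f.astype(np.uint8));f=l==1+s[1:,4].argmax()
        T.append(P[t]);F.append(P[f]);rect(P[t],n+" top");rect(P[f],n+" floor")
        rd=ok&((H[...,0]<6)|(H[...,0]>174))&(H[...,1]>150)&(P[...,2]>.06)
        if rd.sum()>10:print("knobtop",n,rd.sum(),P[rd].mean(0).round(4),rect(P[rd],"k"))
    a=np.radians(rect(np.vstack(T),"top"));F0=F
    ex,ey=np.array([np.cos(a),np.sin(a)]),np.array([-np.sin(a),np.cos(a)])
    for F in F0+[np.vstack(F0)]:
        x,y=F[:,:2]@ex,F[:,:2]@ey
        pr=lambda q:np.percentile(q,[.5,99.5]).round(4)
        X,Y=pr(x),pr(y);long=y<Y[0]+.03; leg=y>Y[1]-.02
        print("floor x",X,np.ptp(X),"y",Y,np.ptp(Y),"legx",pr(x[leg]))
        o=(X.mean()+.005)*ex+(Y.mean()-.010)*ey; print("pocket",o.round(4),"yaw",np.degrees(a))
E
python3 m.py
```

```text
wrist1 all c 0.5336 0.2131 size 0.1292 0.064 ang 138.97 z 0.0412 5176
wrist1 ribtop c 0.5513 0.2079 size 0.1026 0.0294 ang 150.15 z 0.3221 2797
 mean [0.5635 0.2029 0.2759]
wrist1 plate c 0.5173 0.216 size 0.0891 0.0593 ang 122.13 z 0.0135 2299
scene0 all c 0.5165 0.2153 size 0.0926 0.0598 ang 121.72 z 0.0142 728
scene0 ribtop c 0.5218 0.2257 size 0.0365 0.0146 ang 121.44 z 0.0416 117
 mean [0.5202 0.2274 0.041 ]
scene0 plate c 0.5165 0.2153 size 0.0926 0.0598 ang 121.72 z 0.0139 579
side0 all c 0.516 0.2115 size 0.0984 0.0595 ang 132.51 z 0.013 282
side0 ribtop c 0.521 0.2205 size 0.0363 0.0164 ang 131.57 z 0.0394 39
 mean [0.5208 0.2197 0.039 ]
side0 plate c 0.516 0.2115 size 0.0984 0.0595 ang 132.51 z 0.012 202
wrist0 top c 0.5467 -0.0015 size 0.1592 0.1205 ang 104.6 z 0.0195 8924
wrist0 floor c 0.546 0.0099 size 0.1097 0.053 ang 129.39 z 0.0076 2246
wrist2 top c 0.5589 -0.0477 size 0.2439 0.1196 ang 104.67 z 0.0196 15731
wrist2 floor c 0.5429 0.0096 size 0.0931 0.0639 ang 104.57 z 0.0077 3855
k c 0.5932 -0.1229 size 0.0185 0.0183 ang 178.83 z 0.0655 277
knobtop wrist2 277 [ 0.5931 -0.1226  0.0654] 178.830322265625
top c 0.558 -0.0451 size 0.2493 0.1205 ang 104.6 z 0.0196 24655
floor x [-0.1764 -0.0837] 0.0927 y [-0.5575 -0.4958] 0.06169999999999998 legx [-0.1154 -0.0833]
pocket [0.5508 0.0142] yaw 104.5969009399414
floor x [-0.1733 -0.0815] 0.0918 y [-0.5594 -0.4962] 0.06320000000000003 legx [-0.1122 -0.0812]
pocket [0.5513 0.0171] yaw 104.5969009399414
floor x [-0.176  -0.0815] 0.09449999999999999 y [-0.5592 -0.496 ] 0.06320000000000003 legx [-0.1153 -0.0813]
pocket [0.5514 0.0157] yaw 104.5969009399414
```

```bash
python3 - <<'E'
from m import *
c=load("pics/wrist1.npz");H=hsv(c).astype(int);P=cloud(c)
m=(abs(H[...,0]-24)<6)&(H[...,1]>80)&(H[...,2]>60)&(c["z_map"]>0)&(np.hypot(P[...,0]-.52,P[...,1]-.23)<.09)&(P[...,2]>.007)&(P[...,2]<.05)
Q=P[m];R=Q[Q[:,2]>.037];rect(R,"rib");print(R.mean(0));rect(Q[Q[:,2]<.02],"plate")
# ray intersection of rib-top centroid, wrist1 & scene
def cen(f):
    c=load(f);H=hsv(c).astype(int);P=cloud(c)
    m=(abs(H[...,0]-24)<6)&(H[...,1]>80)&(np.hypot(P[...,0]-.52,P[...,1]-.23)<.06)&(P[...,2]<.05)&(P[...,2]>.037)
    v,u=np.nonzero(m);return c,(u.mean(),v.mean())
a,b=cen("pics/wrist1.npz"),cen("pics/scene0.npz");print(two(*a,*b))
ro=cen("pics/wrist1.npz");print(onz(*ro,.042))
# plate frame extents in bracket axes 
for ang in (121,122,123):
    t=np.radians(ang);A=np.array([[np.cos(t),np.sin(t)],[-np.sin(t),np.cos(t)]])
    q=(Q[Q[:,2]<.02,:2]@A.T);lo,hi=np.percentile(q,[.5,99.5],axis=0)
    print(ang,hi-lo, (lo+hi)/2+[.005,-.010], A.T@((lo+hi)/2+[.005,-.010]))
E
```

```text
rib c 0.5225 0.2254 size 0.0357 0.0144 ang 122.11 z 0.0414 461
[0.52286093 0.22580689 0.04127805]
plate c 0.5173 0.216 size 0.0891 0.0593 ang 122.13 z 0.0135 2299
(array([0.52227897, 0.22554482, 0.03946879]), np.float64(0.0005285331352874906))
[0.52298668 0.22590659 0.042     ]
121 [0.08809204 0.05918562] [-0.07597522 -0.56459537] [0.52308282 0.22566464]
122 [0.08826854 0.05858933] [-0.08581693 -0.56320005] [0.52309677 0.22567367]
123 [0.08846647 0.05858562] [-0.09560063 -0.5619908 ] [0.52339298 0.22590469]
```

```bash
python3 -m creep '[{"x":0.04,"y":-0.009,"z":0,"wx":0,"wy":0,"wz":-0.06,"claw":-0.3},{"x":0.08,"y":-0.018,"z":0,"wx":0,"wy":0,"wz":-0.12,"claw":-0.3},{"x":0.12,"y":-0.027,"z":0,"wx":0,"wy":0,"wz":-0.18,"claw":-0.3},{"x":0.16,"y":-0.036,"z":0,"wx":0,"wy":0,"wz":-0.24,"claw":-0.3},{"x":0.20,"y":-0.045,"z":0,"wx":0,"wy":0,"wz":-0.28,"claw":-0.3},{"x":0.24,"y":-0.054,"z":0,"wx":0,"wy":0,"wz":-0.28,"claw":-0.3},{"x":0.28,"y":-0.063,"z":0,"wx":0,"wy":0,"wz":-0.28,"claw":-0.3},{"x":0.32,"y":-0.072,"z":0,"wx":0,"wy":0,"wz":-0.28,"claw":-0.3},{"x":0.355,"y":-0.077,"z":0.03,"wx":0,"wy":0,"wz":-0.28,"claw":-0.3},{"x":0.356,"y":-0.077,"z":0.06,"wx":0,"wy":0,"wz":-0.28,"claw":-0.3},{"x":0.356,"y":-0.077,"z":0.08,"wx":0,"wy":0,"wz":-0.28,"claw":-0.3},{"x":0.356,"y":-0.077,"z":0.08,"wx":0,"wy":0,"wz":-0.28,"claw":-0.3}]' 
python3 -m creep '[{"x":0,"y":0,"z":0,"wx":0,"wy":0,"wz":0,"claw":-0.3},{"x":0,"y":0,"z":0,"wx":0,"wy":0,"wz":0,"claw":-0.3},{"x":0,"y":0,"z":0,"wx":0,"wy":0,"wz":0,"claw":-0.3}]'
```

```text
time_s: 2.72
tcp_pos: [0.5185, 0.2273, 0.1227]
tcp_rot: [-179.5, -0.1, 122.4]
force: [-1.2, -0.0, -1.2]
opening: 0.0605
finger_force: 0.0
time_s: 2.97
tcp_pos: [0.5243, 0.2264, 0.1287]
tcp_rot: [179.8, 0.0, 122.1]
force: [-0.2, -0.2, -0.1]
opening: 0.0605
finger_force: 0.0
```

```bash
python3 -m creep '[{"x":0,"y":-0.0007,"z":0.03,"wx":0,"wy":0,"wz":0,"claw":-0.3},{"x":0,"y":-0.0007,"z":0.055,"wx":0,"wy":0,"wz":0,"claw":-0.3},{"x":0,"y":-0.0007,"z":0.07,"wx":0,"wy":0,"wz":0,"claw":-0.3},{"x":0,"y":-0.0007,"z":0.08,"wx":0,"wy":0,"wz":0,"claw":-0.3},{"x":0,"y":-0.0007,"z":0.084,"wx":0,"wy":0,"wz":0,"claw":-0.3},{"x":0,"y":-0.0007,"z":0.084,"wx":0,"wy":0,"wz":0,"claw":-0.3},{"x":0,"y":-0.0007,"z":0.084,"wx":0,"wy":0,"wz":0,"claw":-0.3},{"x":0,"y":-0.0007,"z":0.084,"wx":0,"wy":0,"wz":0,"claw":-0.3}]' 20
python3 -m creep '[{"x":0,"y":0,"z":0,"wx":0,"wy":0,"wz":0,"claw":0.2},{"x":0,"y":0,"z":0,"wx":0,"wy":0,"wz":0,"claw":0.6},{"x":0,"y":0,"z":0,"wx":0,"wy":0,"wz":0,"claw":1},{"x":0,"y":0,"z":0,"wx":0,"wy":0,"wz":0,"claw":1},{"x":0,"y":0,"z":0,"wx":0,"wy":0,"wz":0,"claw":1},{"x":0,"y":0,"z":0,"wx":0,"wy":0,"wz":0,"claw":1},{"x":0,"y":0,"z":0,"wx":0,"wy":0,"wz":0,"claw":1},{"x":0,"y":0,"z":0,"wx":0,"wy":0,"wz":0,"claw":1}]' 30
```

```text
time_s: 3.63
tcp_pos: [0.5234, 0.2261, 0.0442]
tcp_rot: [179.8, 0.0, 122.1]
force: [0.1, 0.1, 0.5]
opening: 0.0601
finger_force: 0.0
time_s: 4.3
tcp_pos: [0.5223, 0.2257, 0.0428]
tcp_rot: [-180.0, -0.0, 122.1]
force: [0.3, -0.2, 0.8]
opening: 0.0118
finger_force: 0.0
```

```bash
python3 -m creep '[{"x":0,"y":0,"z":0,"wx":0,"wy":0,"wz":0,"claw":1},{"x":0,"y":0,"z":0,"wx":0,"wy":0,"wz":0,"claw":1},{"x":0,"y":0,"z":0,"wx":0,"wy":0,"wz":0,"claw":1}]' 30
python3 - <<'E'
from rig import r
import cv2
c=r.camera("wrist");cv2.imwrite("pics/w3.png",c["image"][:,:,::-1])
E
```

```text
time_s: 4.55
tcp_pos: [0.5224, 0.2257, 0.0429]
tcp_rot: [180.0, -0.0, 122.1]
force: [-0.1, 0.6, 0.1]
opening: 0.0005
finger_force: 0.0
```

View pics/w3.png

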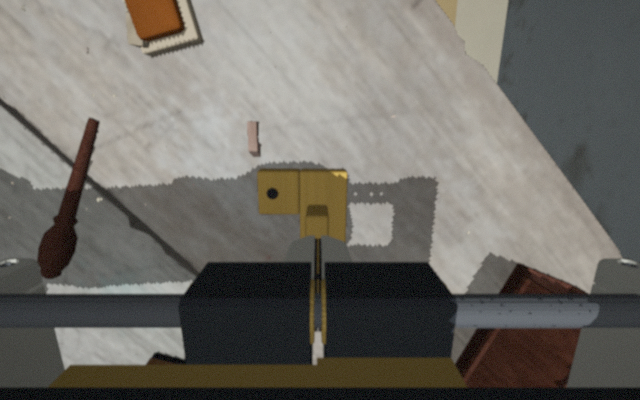

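The fingers shut on nothing. The rib is visible ahead of them at (317,215), so I'll measure where the bracket is now.

```bash
python3 - <<'E'
from rig import r
from m import *
for n in("wrist","scene","side"):
    c=r.camera(n);np.savez(f"pics/{n}4.npz",**c);H=hsv(c).astype(int);P=cloud(c)
    m=(abs(H[...,0]-24)<6)&(H[...,1]>80)&(H[...,2]>50)&(c["z_map"]>0)&(np.hypot(P[...,0]-.52,P[...,1]-.23)<.11)&(P[...,2]>.007)&(P[...,2]<.05)
    Q=P[m]
    for nm,q in(("rib",Q[Q[:,2]>.037]),("plate",Q[Q[:,2]<.02])):
        if len(q)>5: rect(q,n+nm)
    K=c["camera_matrix"];t=cv2.projectPoints(np.array([[.5224,.2257,.0429],[.5224,.2257,.018]]),c["rvec"],c["tvec"],K,None)[0];print(t.reshape(-1,2).round(0))
    if n!="wrist":
        u,v=t[0,0].astype(int);cv2.imwrite(f"pics/{n}4.png",cv2.resize(c["image"][v-50:v+50,u-60:u+60,::-1],None,fx=4,fy=4))
a=cv2.imread("pics/scene4.png");b=cv2.imread("pics/side4.png");cv2.imwrite("pics/two4.png",cv2.resize(np.hstack([a,b]),(800,333)))
E
```

```text
wristrib c 0.5162 0.2347 size 0.0139 0.0137 ang 122.49 z 0.0414 504
wristplate c 0.5055 0.233 size 0.0598 0.0496 ang 31.65 z 0.0136 4214
[[317. 244.]
 [317. 230.]]
scenerib c 0.5181 0.2319 size 0.0224 0.014 ang 120.95 z 0.0415 66
sceneplate c 0.5157 0.2164 size 0.0913 0.0597 ang 121.86 z 0.0139 536
[[273. 269.]
 [274. 277.]]
siderib c 0.5203 0.2219 size 0.0366 0.0148 ang 116.51 z 0.0398 26
sideplate c 0.5156 0.2104 size 0.0907 0.0601 ang 125.64 z 0.0119 191
[[295. 179.]
 [295. 186.]]
```

View pics/two4.png

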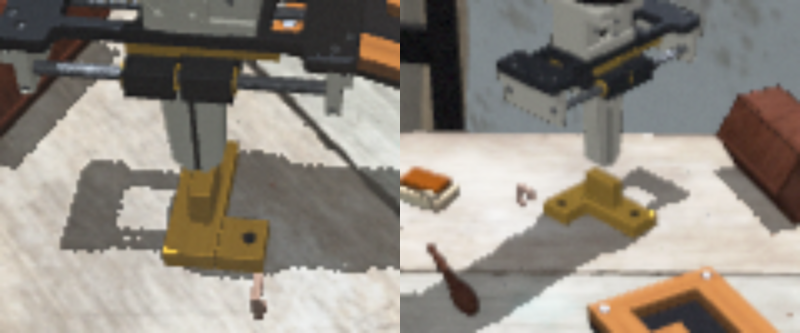

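Both crops show the fingertips above the rib's top instead of straddling it, so the tips stand higher than I assumed. I'll measure their height.

```bash
python3 - <<'E'
from h import *
from rig import r
print(r.finger_overhang, r.observe()["tcp_pos"],[a for a in dir(r) if a[0]!='_'])
for n in("scene4","side4","wrist4"):
    c=load(f"pics/{n}.npz");P=cloud(c);H=hsv(c)
    m=(c["z_map"]>0)&(np.hypot(P[...,0]-.5224,P[...,1]-.2257)<.03)&(H[...,1]<60)&(P[...,2]>.02)&(P[...,2]<.12)
    Q=P[m];z=np.sort(Q[:,2]);print(n,len(Q),z[:10].round(4),np.median(Q[Q[:,2]<z[0]+.03],0).round(4), Q[Q[:,2].argsort()[:6]].round(3).tolist())
E
```

```text
0.025 [0.52236787 0.22564002 0.04284033] ['MotionError', 'camera', 'finger_overhang', 'observe', 'sign_off']
scene4 342 [0.0416 0.0543 0.0545 0.0569 0.0573 0.0583 0.0588 0.0589 0.0591 0.0595] [0.5177 0.2328 0.0647] [[0.527, 0.225, 0.042], [0.514, 0.231, 0.054], [0.52, 0.233, 0.054], [0.522, 0.237, 0.057], [0.52, 0.236, 0.057], [0.515, 0.233, 0.058]]
side4 208 [0.0394 0.0515 0.0536 0.0551 0.0555 0.0559 0.0566 0.0576 0.0582 0.059 ] [0.5217 0.2171 0.0626] [[0.514, 0.238, 0.039], [0.528, 0.22, 0.051], [0.525, 0.218, 0.054], [0.531, 0.219, 0.055], [0.509, 0.23, 0.055], [0.528, 0.219, 0.056]]
wrist4 1480 [0.0545 0.0548 0.0549 0.0552 0.0552 0.0554 0.0554 0.0556 0.0557 0.0557] [0.517  0.2334 0.0735] [[0.513, 0.231, 0.054], [0.52, 0.236, 0.055], [0.514, 0.232, 0.055], [0.522, 0.237, 0.055], [0.515, 0.233, 0.055], [0.515, 0.233, 0.055]]
```

The tips really are at z≈0.053 while the TCP reads 0.043, about 35 mm higher than overhang 0.025 implies. The xy position agrees within 1–2 mm. I'll open the fingers, go about 33 mm lower while watching the force, and check the tip height again.

```bash
python3 -m creep '[{"x":0,"y":0,"z":0,"wx":0,"wy":0,"wz":0,"claw":-0.2},{"x":0,"y":0,"z":0,"wx":0,"wy":0,"wz":0,"claw":-0.2},{"x":0,"y":0,"z":0,"wx":0,"wy":0,"wz":0,"claw":-0.2},{"x":0,"y":0,"z":0,"wx":0,"wy":0,"wz":0,"claw":-0.2},{"x":0,"y":0,"z":0,"wx":0,"wy":0,"wz":0,"claw":-0.2},{"x":0,"y":0,"z":0,"wx":0,"wy":0,"wz":0,"claw":-0.2},{"x":0,"y":0,"z":0.01,"wx":0,"wy":0,"wz":0,"claw":-0.2},{"x":0,"y":0,"z":0.02,"wx":0,"wy":0,"wz":0,"claw":-0.2},{"x":0,"y":0,"z":0.027,"wx":0,"wy":0,"wz":0,"claw":-0.2},{"x":0,"y":0,"z":0.031,"wx":0,"wy":0,"wz":0,"claw":-0.2},{"x":0,"y":0,"z":0.031,"wx":0,"wy":0,"wz":0,"claw":-0.2},{"x":0,"y":0,"z":0.031,"wx":0,"wy":0,"wz":0,"claw":-0.2}]' 30
cat > tip.py <<'E'
from h import *
from rig import r
o=r.observe();p=np.array(o["tcp_pos"]);print(p.round(4),o["opening"])
for n in("scene","side","wrist"):
    c=r.camera(n);np.savez(f"pics/{n}5.npz",**c);P=cloud(c);H=hsv(c)
    m=(c["z_map"]>0)&(np.hypot(P[...,0]-p[0],P[...,1]-p[1])<.045)&(H[...,1]<60)&(P[...,2]>.009)&(P[...,2]<.1)
    # vertical finger faces: drop isolated points
    m=cv2.erode(m.astype(np.uint8),np.ones((2,2),np.uint8))>0
    z=np.sort(P[m][:,2]);print(n,len(z),z[:8].round(4))
E
python3 tip.py
```

```text
time_s: 5.75
tcp_pos: [0.5221, 0.2256, 0.0113]
tcp_rot: [-179.9, -0.0, 122.1]
force: [0.0, 0.6, 0.6]
opening: 0.0555
finger_force: 0.0
[0.5221 0.2256 0.0113] 0.05545371249919631
scene 299 [0.0146 0.0149 0.0228 0.0231 0.0249 0.0252 0.0258 0.0261]
side 166 [0.0241 0.0253 0.0256 0.0257 0.0258 0.0262 0.0265 0.0268]
wrist 4016 [0.0131 0.0137 0.0142 0.0143 0.0143 0.0143 0.0144 0.0145]
```

```bash
python3 -m creep '[{"x":0,"y":0,"z":0.002,"wx":0,"wy":0,"wz":0,"claw":0.2},{"x":0,"y":0,"z":0.002,"wx":0,"wy":0,"wz":0,"claw":0.6},{"x":0,"y":0,"z":0.002,"wx":0,"wy":0,"wz":0,"claw":1},{"x":0,"y":0,"z":0.002,"wx":0,"wy":0,"wz":0,"claw":1},{"x":0,"y":0,"z":0.002,"wx":0,"wy":0,"wz":0,"claw":1},{"x":0,"y":0,"z":0.002,"wx":0,"wy":0,"wz":0,"claw":1},{"x":0,"y":0,"z":0.002,"wx":0,"wy":0,"wz":0,"claw":1},{"x":0,"y":0,"z":0.002,"wx":0,"wy":0,"wz":0,"claw":1},{"x":0,"y":0,"z":0.002,"wx":0,"wy":0,"wz":0,"claw":1},{"x":0,"y":0,"z":0.002,"wx":0,"wy":0,"wz":0,"claw":1}]' 30
python3 -m creep '[{"x":0,"y":0,"z":-0.02,"wx":0,"wy":0,"wz":0,"claw":1},{"x":0,"y":0,"z":-0.05,"wx":0,"wy":0,"wz":0,"claw":1},{"x":0,"y":0,"z":-0.07,"wx":0,"wy":0,"wz":0,"claw":1},{"x":0,"y":0,"z":-0.07,"wx":0,"wy":0,"wz":0,"claw":1}]' 30
```

```text
time_s: 6.73
tcp_pos: [0.5223, 0.2256, 0.0099]
tcp_rot: [-180.0, -0.0, 122.1]
force: [-0.6, -0.5, 0.8]
opening: 0.0134
finger_force: 30.0
time_s: 7.07
tcp_pos: [0.525, 0.227, 0.0835]
tcp_rot: [179.5, 0.0, 122.1]
force: [0.9, 0.2, -2.1]
opening: 0.0139
finger_force: 30.0
```

```bash
python3 -m creep '[{"x":-0.016,"y":-0.007,"z":0,"wx":0,"wy":0,"wz":0.02,"claw":1},{"x":-0.048,"y":-0.021,"z":0,"wx":0,"wy":0,"wz":0.06,"claw":1},{"x":-0.08,"y":-0.036,"z":0,"wx":0,"wy":0,"wz":0.1,"claw":1},{"x":-0.112,"y":-0.05,"z":0,"wx":0,"wy":0,"wz":0.13,"claw":1},{"x":-0.144,"y":-0.064,"z":0,"wx":0,"wy":0,"wz":0.153,"claw":1},{"x":-0.17,"y":-0.076,"z":0,"wx":0,"wy":0,"wz":0.153,"claw":1},{"x":-0.186,"y":-0.083,"z":0,"wx":0,"wy":0,"wz":0.153,"claw":1},{"x":-0.194,"y":-0.086,"z":0,"wx":0,"wy":0,"wz":0.153,"claw":1},{"x":-0.194,"y":-0.086,"z":0,"wx":0,"wy":0,"wz":0.153,"claw":1},{"x":-0.194,"y":-0.086,"z":0,"wx":0,"wy":0,"wz":0.153,"claw":1},{"x":-0.194,"y":-0.086,"z":0,"wx":0,"wy":0,"wz":0.153,"claw":1},{"x":-0.194,"y":-0.086,"z":0,"wx":0,"wy":0,"wz":0.153,"claw":1}]' 30
python3 - <<'E'
from rig import r
from m import *
print(r.observe()["tcp_pos"].round(4) if hasattr(r.observe()["tcp_pos"],"round") else r.observe()["tcp_pos"])
for n in("wrist","scene"):
    c=r.camera(n);np.savez(f"pics/{n}6.npz",**c);H=hsv(c).astype(int);P=cloud(c)
    m=(abs(H[...,0]-24)<6)&(H[...,1]>80)&(H[...,2]>50)&(c["z_map"]>0)&(np.hypot(P[...,0]-.55,P[...,1]-.016)<.08)&(P[...,2]>.05)&(P[...,2]<.13)
    Q=P[m];rect(Q,n);rect(Q[Q[:,2]<.092],n+"plate")
    # plate-top edges in pocket axes relative to pocket estimate
    t=np.radians(104.6);A=np.array([[np.cos(t),np.sin(t)],[-np.sin(t),np.cos(t)]])
    q=Q[Q[:,2]<.092];w=(q[:,:2]-[.5524,.0158])@A.T
    print("x ext",np.percentile(w[:,0],[1,99]).round(4),"y ext",np.percentile(w[:,1],[1,99]).round(4))
E
```

```text
time_s: 8.07
tcp_pos: [0.5521, 0.0181, 0.0796]
tcp_rot: [-180.0, -0.1, 104.8]
force: [0.4, -0.2, -1.9]
opening: 0.0134
finger_force: 30.0
[0.5521 0.0181 0.0796]
wrist c 0.5408 0.0204 size 0.0697 0.0598 ang 104.47 z 0.0836 7328
wristplate c 0.5408 0.0204 size 0.0697 0.0598 ang 104.47 z 0.0833 5416
x ext [0.0101 0.042 ] y ext [-0.0192  0.0389]
scene c 0.5422 0.0111 size 0.0909 0.0593 ang 103.2 z 0.0834 455
sceneplate c 0.5422 0.0111 size 0.0909 0.0593 ang 103.2 z 0.0828 369
x ext [-0.0416  0.0428] y ext [-0.0181  0.0396]
```

```bash
python3 -m creep '[{"x":-0.001,"y":0,"z":0.015,"wx":0,"wy":0,"wz":0,"claw":1},{"x":-0.001,"y":0,"z":0.03,"wx":0,"wy":0,"wz":0,"claw":1},{"x":-0.001,"y":0,"z":0.04,"wx":0,"wy":0,"wz":0,"claw":1},{"x":-0.001,"y":0,"z":0.04,"wx":0,"wy":0,"wz":0,"claw":1},{"x":-0.001,"y":0,"z":0.04,"wx":0,"wy":0,"wz":0,"claw":1},{"x":-0.001,"y":0,"z":0.04,"wx":0,"wy":0,"wz":0,"claw":1},{"x":-0.001,"y":0,"z":0.04,"wx":0,"wy":0,"wz":0,"claw":1}]' 30
python3 - <<'E'
from rig import r
from m import *
for n in("wrist","scene"):
    c=r.camera(n);np.savez(f"pics/{n}7.npz",**c);H=hsv(c).astype(int);P=cloud(c)
    m=(abs(H[...,0]-24)<6)&(H[...,1]>80)&(H[...,2]>50)&(c["z_map"]>0)&(np.hypot(P[...,0]-.55,P[...,1]-.016)<.08)&(P[...,2]>.035)&(P[...,2]<.052)
    q=P[m];t=np.radians(104.6);A=np.array([[np.cos(t),np.sin(t)],[-np.sin(t),np.cos(t)]])
    w=(q[:,:2]-[.5524,.0158])@A.T;rect(q,n)
    print("x ext",np.percentile(w[:,0],[1,99]).round(4),"y ext",np.percentile(w[:,1],[1,99]).round(4))
E
```

```text
time_s: 8.75
tcp_pos: [0.5536, 0.0148, 0.0407]
tcp_rot: [179.9, 0.0, 104.6]
force: [-0.1, -0.4, -1.1]
opening: 0.0138
finger_force: 30.0
wrist c 0.5423 0.0173 size 0.0695 0.0599 ang 104.27 z 0.0443 5341
x ext [0.0065 0.0385] y ext [-0.0199  0.0384]
scene c 0.5436 0.0086 size 0.0898 0.0591 ang 103.76 z 0.044 318
x ext [-0.0439  0.0398] y ext [-0.0188  0.0392]
```

```bash
python3 -m creep '[{"x":0.001,"y":-0.0007,"z":0.003,"wx":0,"wy":0,"wz":0,"claw":1},{"x":0.001,"y":-0.0007,"z":0.006,"wx":0,"wy":0,"wz":0,"claw":1},{"x":0.001,"y":-0.0007,"z":0.009,"wx":0,"wy":0,"wz":0,"claw":1},{"x":0.001,"y":-0.0007,"z":0.012,"wx":0,"wy":0,"wz":0,"claw":1},{"x":0.001,"y":-0.0007,"z":0.014,"wx":0,"wy":0,"wz":0,"claw":1},{"x":0.001,"y":-0.0007,"z":0.014,"wx":0,"wy":0,"wz":0,"claw":1}]' 30
python3 -m creep '[{"x":0,"y":0,"z":0.002,"wx":0,"wy":0,"wz":0,"claw":1},{"x":0,"y":0,"z":0.004,"wx":0,"wy":0,"wz":0,"claw":1},{"x":0,"y":0,"z":0.006,"wx":0,"wy":0,"wz":0,"claw":1},{"x":0,"y":0,"z":0.008,"wx":0,"wy":0,"wz":0,"claw":1},{"x":0,"y":0,"z":0.008,"wx":0,"wy":0,"wz":0,"claw":1},{"x":0,"y":0,"z":0.008,"wx":0,"wy":0,"wz":0,"claw":1}]' 30
```

```text
time_s: 9.35
tcp_pos: [0.5514, 0.0154, 0.0252]
tcp_rot: [-179.9, -0.0, 104.6]
force: [0.2, -0.3, -2.2]
opening: 0.0137
finger_force: 30.0
time_s: 9.85
tcp_pos: [0.552, 0.0154, 0.0179]
tcp_rot: [180.0, 0.0, 104.6]
force: [0.7, 0.4, -1.7]
opening: 0.0137
finger_force: 30.0
```

```bash
python3 -m creep '[{"x":0,"y":0,"z":0,"wx":0,"wy":0,"wz":0,"claw":0.5},{"x":0,"y":0,"z":0,"wx":0,"wy":0,"wz":0,"claw":0.3},{"x":0,"y":0,"z":0,"wx":0,"wy":0,"wz":0,"claw":0.3},{"x":0,"y":0,"z":0,"wx":0,"wy":0,"wz":0,"claw":0.3},{"x":0,"y":0,"z":-0.02,"wx":0,"wy":0,"wz":0,"claw":0.3},{"x":0,"y":0,"z":-0.055,"wx":0,"wy":0,"wz":0,"claw":0.3},{"x":0,"y":0,"z":-0.09,"wx":0,"wy":0,"wz":0,"claw":0.3},{"x":-0.035,"y":0,"z":-0.10,"wx":0,"wy":0,"wz":0,"claw":0.3},{"x":-0.075,"y":0,"z":-0.10,"wx":0,"wy":0,"wz":0,"claw":0.3},{"x":-0.1,"y":0,"z":-0.10,"wx":0,"wy":0,"wz":0,"claw":0.3},{"x":-0.1,"y":0,"z":-0.10,"wx":0,"wy":0,"wz":0,"claw":0.3},{"x":-0.1,"y":0,"z":-0.10,"wx":0,"wy":0,"wz":0,"claw":0.3}]' 30
python3 - <<'E'
from rig import r
from m import *
for n in("wrist","scene"):
    c=r.camera(n);np.savez(f"pics/{n}8.npz",**c);H=hsv(c).astype(int);P=cloud(c);cv2.imwrite(f"pics/{n}8.png",c["image"][:,:,::-1])
    m=(abs(H[...,0]-24)<6)&(H[...,1]>120)&(H[...,2]>50)&(c["z_map"]>0)&(np.hypot(P[...,0]-.55,P[...,1]-.016)<.08)&(P[...,2]<.1)
    q=P[m];t=np.radians(104.6);A=np.array([[np.cos(t),np.sin(t)],[-np.sin(t),np.cos(t)]])
    pl=q[(q[:,2]<.028)&(q[:,2]>.015)];rb=q[(q[:,2]>.043)]
    w=(pl[:,:2]-[.5524,.0158])@A.T
    if len(rb)>4:rect(rb,n+"rib")
    rect(pl,n+"plate");print("x ext",np.percentile(w[:,0],[1,99]).round(4),"y ext",np.percentile(w[:,1],[1,99]).round(4))
    rd=((H[...,0]<6)|(H[...,0]>174))&(H[...,1]>150)&(P[...,2]>.06)&(P[...,2]<.07)&(np.hypot(P[...,0]-.59,P[...,1]+.12)<.04)
    if rd.sum()>4:rect(P[rd],"knob")
E
```

```text
time_s: 10.85
tcp_pos: [0.5769, -0.0837, 0.1178]
tcp_rot: [-180.0, 0.0, 104.3]
force: [-0.5, 1.0, 0.7]
opening: 0.0324
finger_force: 0.0
wristrib c 0.5519 0.0151 size 0.0362 0.0133 ang 104.41 z 0.0495 989
wristplate c 0.5431 0.0091 size 0.0919 0.0601 ang 104.35 z 0.0216 4757
x ext [-0.0492  0.0387] y ext [-0.019   0.0394]
knob c 0.5927 -0.1223 size 0.0186 0.0175 ang 113.91 z 0.0655 422
scenerib c 0.551 0.0164 size 0.0355 0.0146 ang 104.49 z 0.0491 72
sceneplate c 0.5439 0.0085 size 0.0919 0.0591 ang 106.02 z 0.0218 345
x ext [-0.0485  0.0401] y ext [-0.0186  0.04  ]
knob c 0.5921 -0.1215 size 0.02 0.0154 ang 124.95 z 0.0654 34
```

View pics/wrist8.png

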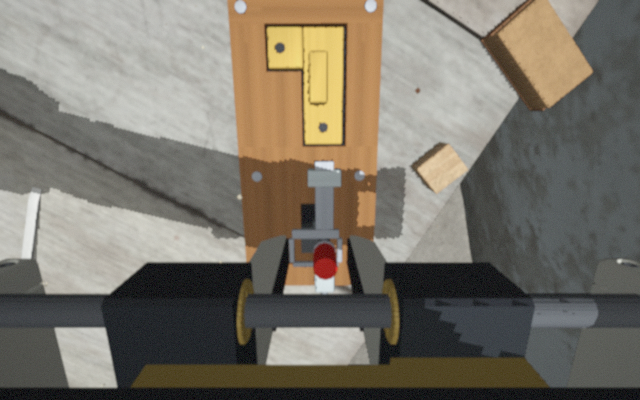

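The bracket is seated: plate at z .0216, rib at .0495, angle 104.4°, evenly framed in the cutout. Its rib is at (318,77) and the knob is at (324,260), still back. Next I'll straddle the knob with the fingers on its ±y sides.

```bash
python3 -m creep '[{"x":-0.03,"y":0.004,"z":0,"wx":0,"wy":0,"wz":0,"claw":0},{"x":-0.0435,"y":0.005,"z":0,"wx":0,"wy":0,"wz":0,"claw":0},{"x":-0.0435,"y":0.005,"z":0,"wx":0,"wy":0,"wz":0,"claw":0},{"x":-0.0435,"y":0.005,"z":0.01,"wx":0,"wy":0,"wz":0,"claw":0},{"x":-0.0435,"y":0.005,"z":0.03,"wx":0,"wy":0,"wz":0,"claw":0},{"x":-0.0435,"y":0.005,"z":0.05,"wx":0,"wy":0,"wz":0,"claw":0},{"x":-0.0435,"y":0.005,"z":0.07,"wx":0,"wy":0,"wz":0,"claw":0},{"x":-0.0435,"y":0.005,"z":0.08,"wx":0,"wy":0,"wz":0,"claw":0},{"x":-0.0435,"y":0.005,"z":0.087,"wx":0,"wy":0,"wz":0,"claw":0},{"x":-0.0435,"y":0.005,"z":0.087,"wx":0,"wy":0,"wz":0,"claw":0},{"x":-0.0435,"y":0.005,"z":0.087,"wx":0,"wy":0,"wz":0,"claw":0},{"x":-0.0435,"y":0.005,"z":0.087,"wx":0,"wy":0,"wz":0,"claw":0}]' 30
```

```text
time_s: 11.95
tcp_pos: [0.5937, -0.122, 0.0319]
tcp_rot: [179.9, 0.0, 104.6]
force: [0.3, 0.0, 0.1]
opening: 0.0465
finger_force: 0.0
```

```bash
python3 -m creep '[{"x":0,"y":0,"z":0,"wx":0,"wy":0,"wz":0,"claw":0.3},{"x":0,"y":0,"z":0,"wx":0,"wy":0,"wz":0,"claw":1},{"x":0,"y":0,"z":0,"wx":0,"wy":0,"wz":0,"claw":1},{"x":0,"y":0,"z":0,"wx":0,"wy":0,"wz":0,"claw":1},{"x":0,"y":0,"z":0,"wx":0,"wy":0,"wz":0,"claw":1},{"x":0,"y":0,"z":0,"wx":0,"wy":0,"wz":0,"claw":1},{"x":0,"y":0,"z":0,"wx":0,"wy":0,"wz":0,"claw":1}]' 40
python3 -m creep '[{"x":0.004,"y":0,"z":0,"wx":0,"wy":0,"wz":0,"claw":1},{"x":0.008,"y":0,"z":0,"wx":0,"wy":0,"wz":0,"claw":1},{"x":0.012,"y":0,"z":0,"wx":0,"wy":0,"wz":0,"claw":1},{"x":0.016,"y":0,"z":0,"wx":0,"wy":0,"wz":0,"claw":1},{"x":0.020,"y":0,"z":0,"wx":0,"wy":0,"wz":0,"claw":1},{"x":0.024,"y":0,"z":0,"wx":0,"wy":0,"wz":0,"claw":1},{"x":0.028,"y":0,"z":0,"wx":0,"wy":0,"wz":0,"claw":1},{"x":0.032,"y":0,"z":0,"wx":0,"wy":0,"wz":0,"claw":1},{"x":0.034,"y":0,"z":0,"wx":0,"wy":0,"wz":0,"claw":1},{"x":0.034,"y":0,"z":0,"wx":0,"wy":0,"wz":0,"claw":1},{"x":0.034,"y":0,"z":0,"wx":0,"wy":0,"wz":0,"claw":1}]' 40
```

```text
time_s: 12.53
tcp_pos: [0.5929, -0.1223, 0.0311]
tcp_rot: [180.0, 0.0, 104.6]
force: [-0.6, -0.6, 0.9]
opening: 0.0194
finger_force: 40.0
time_s: 13.45
tcp_pos: [0.585, -0.0922, 0.0311]
tcp_rot: [179.9, 0.3, 104.5]
force: [2.2, -6.9, -0.2]
opening: 0.0196
finger_force: 40.0
```

```bash
python3 -m creep '[{"x":0.0025,"y":0,"z":0,"wx":0,"wy":0,"wz":0,"claw":1},{"x":0.0025,"y":0,"z":0,"wx":0,"wy":0,"wz":0,"claw":1},{"x":0.0025,"y":-0.003,"z":0,"wx":0,"wy":0,"wz":0,"claw":1},{"x":0.0025,"y":-0.006,"z":0,"wx":0,"wy":0,"wz":0,"claw":1},{"x":0.0025,"y":-0.009,"z":0,"wx":0,"wy":0,"wz":0,"claw":1},{"x":0.0025,"y":-0.012,"z":0,"wx":0,"wy":0,"wz":0,"claw":1},{"x":0.0025,"y":-0.015,"z":0,"wx":0,"wy":0,"wz":0,"claw":1},{"x":0.0025,"y":-0.017,"z":0,"wx":0,"wy":0,"wz":0,"claw":1},{"x":0.0025,"y":-0.017,"z":0,"wx":0,"wy":0,"wz":0,"claw":1},{"x":0.0025,"y":-0.017,"z":0,"wx":0,"wy":0,"wz":0,"claw":1}]' 40
```

```text
time_s: 14.28
tcp_pos: [0.569, -0.0942, 0.0311]
tcp_rot: [179.8, 0.3, 104.5]
force: [3.5, -7.0, -2.8]
opening: 0.0192
finger_force: 40.0
```

```bash
python3 -m creep '[{"x":-0.003,"y":0,"z":0,"wx":0,"wy":0,"wz":0,"claw":1},{"x":-0.006,"y":0,"z":0,"wx":0,"wy":0,"wz":0,"claw":1},{"x":-0.009,"y":0,"z":0,"wx":0,"wy":0,"wz":0,"claw":1},{"x":-0.012,"y":0,"z":0,"wx":0,"wy":0,"wz":0,"claw":1},{"x":-0.012,"y":0,"z":0,"wx":0,"wy":0,"wz":0,"claw":1},{"x":-0.012,"y":0,"z":0,"wx":0,"wy":0,"wz":0,"claw":1},{"x":-0.012,"y":0,"z":0,"wx":0,"wy":0,"wz":0,"claw":1}]' 40
```

```text
time_s: 14.87
tcp_pos: [0.5713, -0.1031, 0.0312]
tcp_rot: [179.9, 0.1, 104.6]
force: [3.5, -3.7, -0.4]
opening: 0.0192
finger_force: 40.0
```

It's in the notch: 24.0 mm forward, 16.1 mm sideways. Now I'll release and lift.

```bash
python3 -m creep '[{"x":-0.012,"y":0,"z":0,"wx":0,"wy":0,"wz":0,"claw":0.4},{"x":0,"y":0,"z":0,"wx":0,"wy":0,"wz":0,"claw":0},{"x":0,"y":0,"z":0,"wx":0,"wy":0,"wz":0,"claw":0},{"x":0,"y":0,"z":0,"wx":0,"wy":0,"wz":0,"claw":0},{"x":0,"y":0,"z":0,"wx":0,"wy":0,"wz":0,"claw":0},{"x":0,"y":0,"z":-0.02,"wx":0,"wy":0,"wz":0,"claw":0},{"x":0,"y":0,"z":-0.05,"wx":0,"wy":0,"wz":0,"claw":0},{"x":0,"y":0,"z":-0.08,"wx":0,"wy":0,"wz":0,"claw":0},{"x":-0.03,"y":0,"z":-0.1,"wx":0,"wy":0,"wz":0,"claw":0},{"x":-0.04,"y":0,"z":-0.1,"wx":0,"wy":0,"wz":0,"claw":0},{"x":-0.04,"y":0,"z":-0.1,"wx":0,"wy":0,"wz":0,"claw":0},{"x":-0.04,"y":0,"z":-0.1,"wx":0,"wy":0,"wz":0,"claw":0}]' 40
python3 - <<'E'
from rig import r
from m import *
c=r.camera("wrist");H=hsv(c).astype(int);P=cloud(c);cv2.imwrite("pics/wrist9.png",c["image"][:,:,::-1])
m=(abs(H[...,0]-24)<6)&(H[...,1]>120)&(H[...,2]>50)&(c["z_map"]>0)&(np.hypot(P[...,0]-.55,P[...,1]-.016)<.08)&(P[...,2]<.1)
q=P[m];rect(q[q[:,2]>.043],"rib");rect(q[(q[:,2]<.028)&(q[:,2]>.015)],"plate")
rd=((H[...,0]<6)|(H[...,0]>174))&(H[...,1]>150)&(P[...,2]>.06)&(P[...,2]<.07)&(np.hypot(P[...,0]-.57,P[...,1]+.1)<.05)
rect(P[rd],"knob")
d=P[rd].mean(0)[:2]-[.5929,-.1223];print("fwd",d@[-.2521,.9677],"side",d@[-.9677,-.2521])
E
```

```text
time_s: 15.87
tcp_pos: [0.5789, -0.1415, 0.1296]
tcp_rot: [-179.9, -0.1, 104.5]
force: [0.3, 0.5, -0.3]
opening: 0.0467
finger_force: 0.0
rib c 0.5545 0.0047 size 0.0155 0.0139 ang 105.66 z 0.0494 487
plate c 0.5617 -0.0053 size 0.0558 0.0314 ang 104.42 z 0.0217 1883
knob c 0.5718 -0.1043 size 0.0192 0.0184 ang 104.12 z 0.0655 497
fwd 0.023018751889636417 side 0.016157909104926278
```

View pics/wrist9.png

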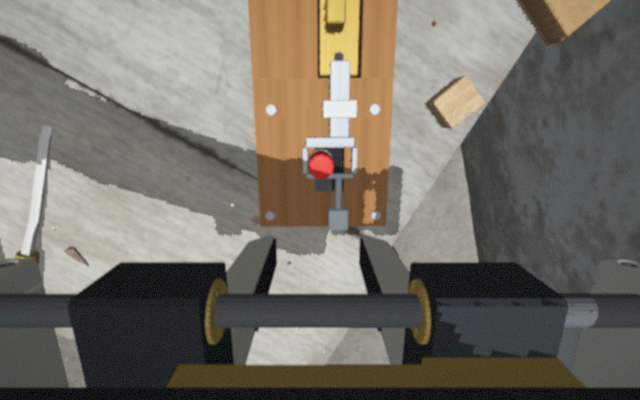

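The knob is held in its notch at (321,165), the toe reaches over the bracket at (339,62), and the bracket is still flat at z .0217. The robot is clear of everything.

```bash
python3 -c "
from rig import r
print(r.sign_off())"
```

```text
the job is handed in; nothing more can be done
None
```

The bracket is seated flat in the cutout and the plunger is held in its notch (about 23 mm forward, 16 mm sideways) with its toe over the bracket; I handed the job in at about 16 s, but no verdict came back.

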